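Hang the solder spool on the bench rail and slide it to the clip

ROBOT

A 7-joint arm with a two-finger parallel gripper is mounted at the origin on the work surface. World frame = base frame: x ahead of the robot, y to its left, z up, the work surface at z = 0. Lengths are in m, angles in rad, forces in N, time in s.
With the tool pointing down it reaches from about 0.4 to 0.85 m from the base axis. Payload 10.4 kg.
Tool frame: the origin (TCP) lies on the mounting face of the last link; the fingertips stand r.tips_ahead ahead of it and the grasp point (between the pads) lies 164 mm ahead of it (r.tips_ahead is the distance from the TCP to the fingertips, in m); z points along the fingers, y is the line along which they close (so a half turn about z gives the same grasp; the last joint's range is limited). The gripper opens to 87 mm and grips with 3 to 60 N. Pads are 19 mm wide; open, the fingers measure 117 mm over their backs; the gripper's body (75 mm by 190 mm) begins 51 mm behind the grasp point.
Start: joints at [1.181, 0.332, -0.065, 1.46, 0.022, 1.35, -0.088], TCP at [0.224, -0.583, 0.405] pointing down, gripper open.
Joint ranges: [-2.6, 2.6], [-0.5, 2.12], [-1.47, 1.34], [0.16, 2.42], [-1.27, 4.41], [0.06, 2.06], [-2.6, 2.6]. Speed limits (rad/s): [2.22, 2.22, 2.79, 2.79, 3.14, 3.14, 3.14].

INTERFACE

Orientations are given as a unit quaternion [x, y, z, w].
In Python, from bench import telemetry, imaging, job, r gives the robot as it stands.
- The arm moves only by the tool move_arm, never from a script. Its argument "steps" is a list of rows, each an object of numbers: "dx", "dy", "dz": the shift along the tool's x, y, z in cm; "spin": the turn about the tool's z in rad. In form: [{"dx": .., "dy": .., "dz": .., "spin": ..}, ...]. A call has 1 to 12 rows; each row shifts and turns the commanded pose from where the row before left it, along the tool's axes as they then stand; what a row does not reach is not made up. A row lasts 1/10 s, in which the tool goes at most 50 mm and 8.59 degrees, less where a joint would pass 70% of its speed; a pose out of reach is approached as far as the arm can. A call with a gripper value outside its range is refused whole. "claw" is the finger opening in cm, from 0 to 8.7, set as the call begins (left out, the last holds). The fingers move at their own pace and stop on an object; "squeeze" is the grip in N (left out, the last holds). Time passes only in rows, so rows that do not move let the fingers close. It gives the time, the measured TCP pose, the force, the opening and the grip force at its end, in the units of the state.
- telemetry.read_state(): the state, without advancing time (a new reading comes with each control period).
- imaging.camera(name): name is "scene" or "top"; returns a dict with "img" (480x640x3 uint8, red, green, blue), "camera_matrix" (3x3 intrinsics, pixels), "D" ([k1, k2, p1, p2, k3] as OpenCV has them; the pictures are not rectified), "R" (3x3) and "t" (3): a world point X has camera coordinates R X + t. Camera axes: x right, y down, z forward; pixel columns grow to the right and rows downward; lengths in m; the calibration is good to about 2 mm. A picture is of the moment at which its call begins. There is no depth.
- job.close_job(): hands the job in; it is judged then, once.
The state is a dict: "time": time; "joint_positions": joint angles; "joint_vel": joint speeds; "joint_torque": joint torques, N m; "ee_pos": TCP position; "eef_rot": TCP orientation; "ft_force": force on the tool from outside, world axes, zero at the start; "torque": the same for the moment, N m; "width": finger opening in m; "grip_force": force on a finger pad.
Only numpy, scipy, OpenCV 4.12 (cv2) and the standard library are available. Lean on these libraries where they do the work, as an engineer would, in place of code of your own. Each camera call takes 0.05 s, during which the arm holds its last target. There are 200 camera calls.

TASK

Pick up the blue hanger with the solder spool, keep it upright, and feed its two rollers into the open, flared end of the slotted bench rail. As soon as both rollers are inside the rail's mouth, let go so that it hangs there by itself; then slide it along the rail until the white line on its black grip is in line with the middle of the orange clip, and leave it hanging there. Leave the other things on the bench where they are.

Things in the scene. Friction and masses are not known exactly. Their poses are not given: they have to be found in the camera images.
- hanger: Loose solder-spool hanger, 0.2-0.36 kg, 153 mm tall, standing on its blue foot (x -28..31, y -28..28, 4 thick). Origin: underside of the foot on the spool's axis, z up. Spool fixed on it: white, 48 mm across, top at z 42. Hung on the rail, its axes lie along the rail's and its origin is 90 mm above the bench; it rolls easily: a slow push (20 mm/s) leaves it where the push stops, a fast one may let it roll on.
- hanger_grip (a point): Middle of the hanger's black grip block (z 132 of the hanger): x -6..6 (12 mm thick), y -14..14 (28 mm wide), z 111..153, with a white line round it at y = 0. It stands on a blue bridge z 107..111, x -6..31, y -20..20. Nothing else of the hanger is higher. Axes as the hanger's.
- hanger_axle (a point): Midway between the hanger's two free-turning white rollers (hanger x 0, y 0, z 75): 26 mm across, 8 mm thick (x -4..4), axes along x, centred at y -22 and +22, on 8 mm stems that run along +x to the plate. The rail runs through the gap between spool (top z 42) and bridge (underside z 107).
- hanger_plate (a point): Middle of the hanger's blue upright plate, x 27..31, y -30..30, z 0..111 of the hanger: its +x side.
- rail: Fixed aluminium C-channel along its own y axis, y -160 (open mouth) to +160 (black end cap). Origin: on the bench under the channel's middle, z up. Channel centre x 0, z 168; outside x -13..11, z 146..190. Two posts behind it at x -86..-64, y -100 and 120, up to z 178, with arms at z 160..176 to the rail; base plates 6 mm thick, x -125..-25.
- rail_mouth (a point): Centre of the channel's open end, where the straight channel begins (rail x 0, y -160, z 168). Inside: 14 mm deep (x -7..7), 32 mm high (z 152..184); rollers rest on its floor. Walls are flared outwards over the 11 mm before it. Enter from here towards the rail's +y, hanger's axes along the rail's.
- rail_slot (a point): Middle of the slot in the rail's +x face (away from the robot), open from z 158 to z 176 over the full length, wall 4 mm thick. The hanger's stems pass through it; its plate stays outside on the +x side.
- rail_cap (a point): Inner face of the closed end (rail y +160).
- clip: Orange clip, 10 mm wide along the rail, fixed on its top and back, 160 to 255 mm from the mouth. Origin on the rail's top surface (z 190), above the channel's centre line, mid-width; axes as the rail's. It rises 3 mm above the rail at x -32..-8 only and does not hinder the hanger.
- flux_jar: Bystander: small jar with yellow cap, 52 mm across, 65 mm high, loose; origin under its centre.
- charger: Bystander: green box with a paper label, 75 x 110 x 50 mm, loose; origin under its centre.
- relay_board: Bystander: blue relay board, 55 x 90 x 20 mm, loose; origin under its centre.
- screwdriver: Bystander: screwdriver lying on the bench, loose; origin under its middle.
There are look-alikes about, which are no part of the job. Leave any brown or yellow look-alike of the hanger alone.

How it is judged:
By the outcome, as a careful person would: the job done as asked, in the order asked, and still so for the second after the job is handed in, with the robot touching nothing.
It also fails if it takes over 61 s, if anything falls off the work surface, if the arm or the gripper's body presses on something with over 40 N, if the wrist force passes 120 N, or if a joint passes its speed limit or range.

## Working session

There is one attempt and no reset: what is moved stays moved. The work goes in short steps, Python scripts to look and compute and a tool call to move; the robot and the scene stay as the last step left them, time stands still between calls to the robot, and variables do not carry over. Pictures are saved under pics/ and viewed, at most 10 in all, crops included, and the job is handed in when it is done.

Besides the shell and the picture viewer there is one more tool, called by a JSON object that holds its "op" and its "data", one argument or row to a line. move_arm: Moves the arm, as the interface text tells. Its arguments: {"type":"object","properties":{"steps":{"type":"array","items":{"type":"object","properties":{"dx":{"type":"number"},"dy":{"type":"number"},"dz":{"type":"number"},"spin":{"type":"number"}}}},"claw":{"type":"number"},"squeeze":{"type":"number"}},"required":["steps"]}

```bash
mkdir -p pics; ls
python3 - <<'E'
from bench import telemetry, imaging, job, r
import cv2,pickle
s=telemetry.read_state()
for k in ("time","ee_pos","eef_rot","width","ft_force"): print(k,s[k])
print(r.tips_ahead)
for n in ("scene","top"):
    c=imaging.camera(n); cv2.imwrite(f"pics/{n}0.png",c["img"][:,:,::-1]); pickle.dump(c,open(f"{n}0.pkl","wb"))
    print(n,c["camera_matrix"],c["D"],-c["R"].T@c["t"],c["R"])
E
```

```text
pics
time 0.0
ee_pos [ 0.22408091 -0.58331205  0.40395885]
eef_rot [ 9.83229188e-01  1.82372847e-01 -1.69958110e-04 -6.92241420e-04]
width 0.08714566643184038
ft_force [0.10789815 0.34224323 0.4548768 ]
0.1822
scene [[459.66143192   0.         316.97474594]
 [  0.         459.66143192 245.94021277]
 [  0.           0.           1.        ]] [0.02428845 0.         0.         0.         0.        ] [0.77861662 0.4436716  0.91247109] [[-0.85498381  0.5186464  -0.00293266]
 [ 0.43498729  0.71397015 -0.54866445]
 [-0.282469   -0.47037489 -0.83603751]]
top [[435.83313497   0.         314.56484892]
 [  0.         435.83313497 240.13366026]
 [  0.           0.           1.        ]] [-0.02809834  0.          0.          0.          0.        ] [ 0.38954159 -0.00854728  1.00647451] [[-0.00868332 -0.99951155 -0.03002111]
 [-0.98787155  0.013229   -0.15470876]
 [ 0.15503034  0.02831361 -0.98750389]]
```

View pics/scene0.png

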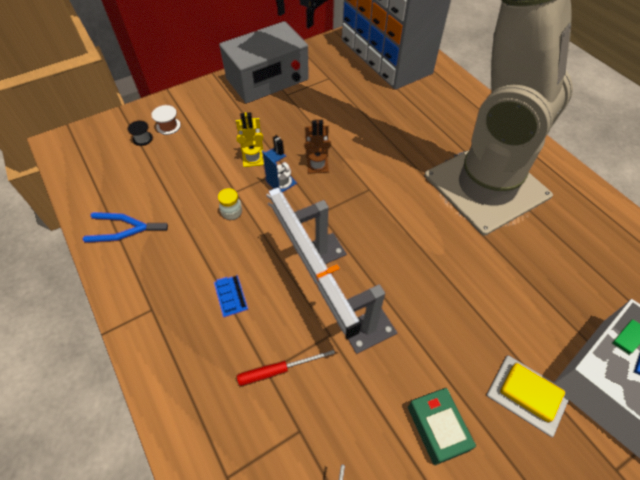

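View pics/top0.png

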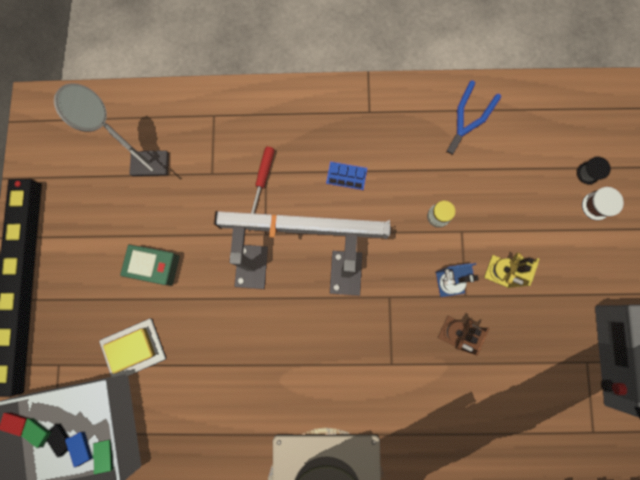

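Scene view: the blue hanger is near (279,165), with yellow (250,140) and brown (317,147) look-alikes. The rail mouth is near (275,195), its cap near (352,328) and the clip near (328,270). Top view: hanger (456,280), mouth (390,229), cap (218,218), clip (273,225).

Run:
```python
import cv2,pickle,numpy as np
s=pickle.load(open("scene0.pkl","rb"))["img"];t=pickle.load(open("top0.pkl","rb"))["img"]
f=lambda im,x,y,w,h,S:cv2.resize(im[y:y+h,x:x+w],None,fx=S,fy=S,interpolation=cv2.INTER_CUBIC)
a=f(s,235,105,100,110,5); b=f(t,430,235,110,110,5)[:550,:300]
cv2.imwrite("pics/c1.png",np.hstack([a,b])[:,:,::-1])
a=f(s,260,180,110,160,3.6)[:576,:396]; b=f(t,210,200,190,40,4)
b1=b[:, :380];b2=b[:,380:]
cv2.imwrite("pics/c2.png",np.hstack([a,np.vstack([b1,b2,np.zeros((256,380,3),np.uint8)])])[:,:,::-1])
```

```text
(no output)
```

View pics/c1.png

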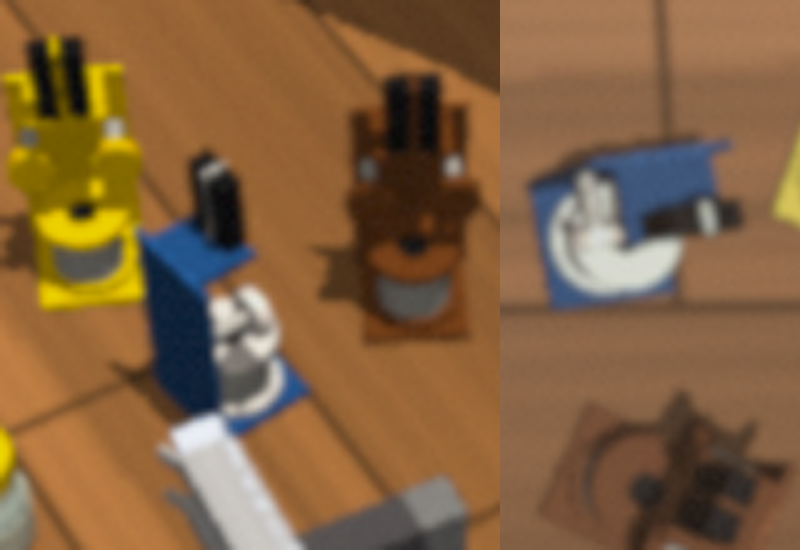

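View pics/c2.png

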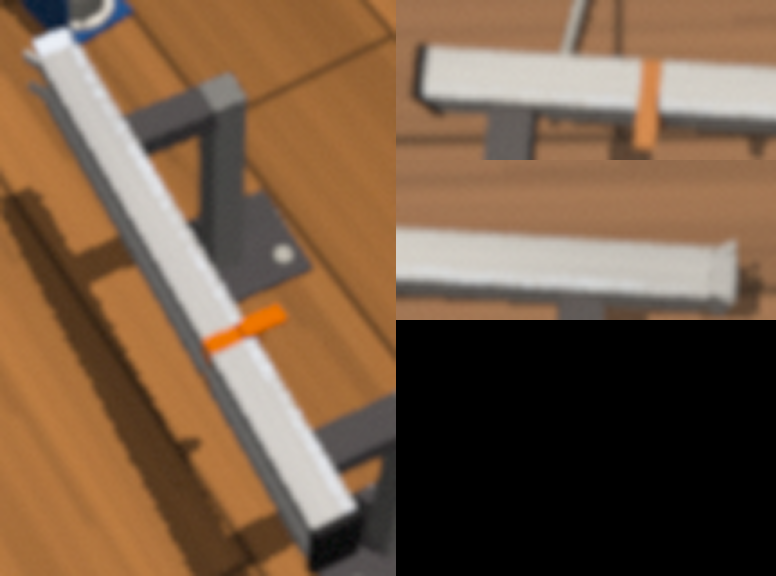

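The hanger stands with its plate towards world +x. The middle of its grip top, on the white line, is at about top (471.6,278) and scene (277.4,139.4). The rail's flare lip is near top (390,228) and the clip crosses the rail top near top (272.6,223). Next I turn these into positions.

```bash
cat > h.py <<'E'
import cv2,numpy as np,pickle
def ray(c,p):
    u=cv2.undistortPoints(np.array([[p]],float),c["camera_matrix"],c["D"])[0,0]
    return -c["R"].T@c["t"], c["R"].T@np.array([u[0],u[1],1.])
def onz(c,p,z):
    o,d=ray(c,p); return o+d*(z-o[2])/d[2]
def tri(c1,p1,c2,p2):
    (o1,d1),(o2,d2)=ray(c1,p1),ray(c2,p2)
    k=np.linalg.lstsq(np.c_[d1,-d2],o2-o1,rcond=None)[0]
    a,b=o1+k[0]*d1,o2+k[1]*d2
    return (a+b)/2,np.linalg.norm(a-b)
def px(c,X): return cv2.projectPoints(np.array(X,float).reshape(-1,1,3),cv2.Rodrigues(c["R"])[0],c["t"],c["camera_matrix"],c["D"])[0][:,0]
def edges(c,cols,r0,r1,thr):
    g=cv2.cvtColor(c["img"],cv2.COLOR_RGB2GRAY).astype(float); up=[];lo=[]
    for x in cols:
        v=np.diff(g[r0:r1,x]); i,j=np.argmax(v),np.argmin(v)
        sub=lambda k,w:(lambda a,b,d:(0.5*(a-d)/(a-2*b+d)))(w[k-1],w[k],w[k+1]) if 0<k<len(w)-1 else 0
        up.append((x,r0+i+.5+sub(i,v)));lo.append((x,r0+j+.5+sub(j,v)))
    return up,lo
E
python3 - <<'E'
from h import *
np.set_printoptions(precision=4,suppress=True)
S=pickle.load(open("scene0.pkl","rb"));T=pickle.load(open("top0.pkl","rb"))
print("grip top",tri(T,(471.6,278),S,(277.4,139.4)))
foot=[onz(T,p,.004)[:2] for p in((436,272),(441,296.4),(465.6,293.6))]
print("foot",foot,[np.linalg.norm(foot[i]-foot[i+1]) for i in(0,1)])
for i in(0,1): d=foot[i+1]-foot[i];print(np.degrees(np.arctan2(d[1],d[0])))
up,lo=edges(T,[x for x in range(224,382,3) if abs(x-273)>8],200,245,0)
for e,n in((up,"up"),(lo,"lo")):
    P=np.array([onz(T,p,.19)[:2] for p in e]); f=np.polyfit(P[:,1],P[:,0],1); k=abs(P[:,0]-np.polyval(f,P[:,1]))<.003;f=np.polyfit(P[k,1],P[k,0],1)
    print(n,f,k.sum(),len(k),P[k][0],P[k][-1])
for n,c,roi in(("T",T,(255,200,290,245)),("S",S,(305,255,350,285))):
    x0,y0,x1,y1=roi; m=cv2.inRange(cv2.cvtColor(c["img"][y0:y1,x0:x1],cv2.COLOR_RGB2HSV),(5,140,150),(22,255,255))
    if n=="T": 
        for y in range(y0,y1):
            xs=np.nonzero(m[y-y0])[0]
            if len(xs): print(y,xs.min()+x0,xs.max()+x0,end="; ")
    ys,xs=np.nonzero(m); print(n,xs.mean()+x0,ys.mean()+y0,len(xs))
print("cap T",onz(T,(217.5,211.7),.19),onz(T,(217,224.5),.19))
print("mouth T",onz(T,(384.5,228),.19),"lip",onz(T,(391,228),.19))
print("cap corners S",onz(S,(346.1,327.2),.19),onz(S,(358.6,318),.19))
print("clip S",onz(S,(260+235/3.6,180+335/3.6),.19),"flare S",onz(S,(260+50/3.6,180+42/3.6),.19))
# height check rail cap corner
print(tri(T,(217.2,211.7),S,(346.1,327.2)),tri(T,(217,224.5),S,(358.6,318)))
E
```

```text
grip top (array([ 0.445 , -0.2899,  0.1483]), np.float64(0.0006901759258266895))
foot [array([ 0.4694, -0.2572]), array([ 0.4138, -0.2658]), array([ 0.4195, -0.3218])] [np.float64(0.056209398643424495), np.float64(0.05628696994118711)]
-171.2635140147948
-84.23761035626276
up [0.0775 0.5613] 47 47 [0.5759 0.1894] [ 0.5529 -0.11  ]
lo [0.0774 0.5362] 47 47 [0.5507 0.1888] [ 0.5278 -0.1092]
215 273 274; 216 273 274; 217 272 274; 218 272 274; 219 272 274; 220 272 274; 221 272 274; 222 272 274; 223 272 274; 224 272 274; 225 272 274; 226 272 274; 227 271 274; 228 271 274; 229 270 274; 230 270 274; 231 270 274; 232 270 274; 233 270 274; 234 270 274; 235 270 274; 236 270 274; 237 273 273; T 272.49397590361446 227.27710843373495 83
S 334.12745098039215 271.6732026143791 612
cap T [0.5759 0.2021 0.19  ] [0.5507 0.2024 0.19  ]
mouth T [ 0.5392 -0.1181  0.19  ] lip [ 0.5391 -0.1304  0.19  ]
cap corners S [0.5775 0.2025 0.19  ] [0.5501 0.1996 0.19  ]
clip S [0.5521 0.0952 0.19  ] flare S [ 0.5409 -0.1216  0.19  ]
(array([0.5767, 0.2026, 0.1887]), np.float64(0.0012989460866231332)) (array([0.5506, 0.2011, 0.1932]), np.float64(0.0013936208298709265))
```

{"op": "move_arm", "data": {
  "claw": 5,
  "squeeze": 25,
  "steps": [
    {"dx": 2.0, "dy": -1.2},
    {"dx": 3.2, "dy": -2.0},
    {"dx": 3.2, "dy": -2.0},
    {"dx": 3.2, "dy": -2.0},
    {"dx": 3.2, "dy": -2.0},
    {"dx": 3.2, "dy": -2.0},
    {"dx": 3.2, "dy": -2.0},
    {"dx": 3.2, "dy": -2.0},
    {"dx": 3.2, "dy": -2.0},
    {"dx": 2.4, "dy": -1.6},
    {"dx": 1.0, "dy": -0.6},
    {}
  ]
}}

```text
$.steps[0]: bad value
```

{"op": "move_arm", "data": {
  "steps": [
    {"spin": -0.145},
    {"spin": -0.145},
    {"spin": -0.145},
    {"spin": -0.145},
    {"spin": -0.145},
    {"spin": -0.145},
    {"spin": -0.145},
    {"spin": -0.145},
    {"spin": -0.145},
    {},
    {}
  ]
}}

```text
$.steps[0]: bad value
```

```bash
cat >> h.py <<'E'
from scipy.spatial.transform import Rotation as Ro
def goal(s,x,y,z,psi):
    "cm in tool axes to the goal TCP; spin in rad"
    M=Ro.from_quat(s["eef_rot"]).as_matrix(); d=M.T@(np.array([x,y,z])-s["ee_pos"])*100
    p=np.degrees(np.arctan2(M[1,0],M[0,0])); print("t",s["time"],"pos",np.round(s["ee_pos"],4),"psi",round(p,2),"tilt",np.round(M[:,2],3),"go",np.round(d,2),"spin",round(np.radians(p-psi),3),"w",round(s["width"],4),"g",round(s["grip_force"],1),"F",np.round(s["ft_force"],1))
E
python3 - <<'E'
from h import *
from bench import telemetry,imaging
goal(telemetry.read_state(),.445,-.290,.298,96)
out=[]
for n,(x,y,w,h) in (("scene",(215,75,130,140)),("top",(410,215,130,140))):
    c=imaging.camera(n);pickle.dump(c,open(n+"1.pkl","wb"));out.append(cv2.resize(c["img"][y:y+h,x:x+w],None,fx=3,fy=3,interpolation=cv2.INTER_CUBIC))
cv2.imwrite("pics/c3.png",np.hstack(out)[:,:,::-1])
E
```

```text
t 0.1 pos [ 0.2241 -0.5833  0.4041] psi 21.02 tilt [-0.001  0.001 -1.   ] go [ 31.14 -19.44  10.63] spin -1.309 w 0.0872 g 0.0 F [ 0.2 -1.  -0.2]
```

View pics/c3.png

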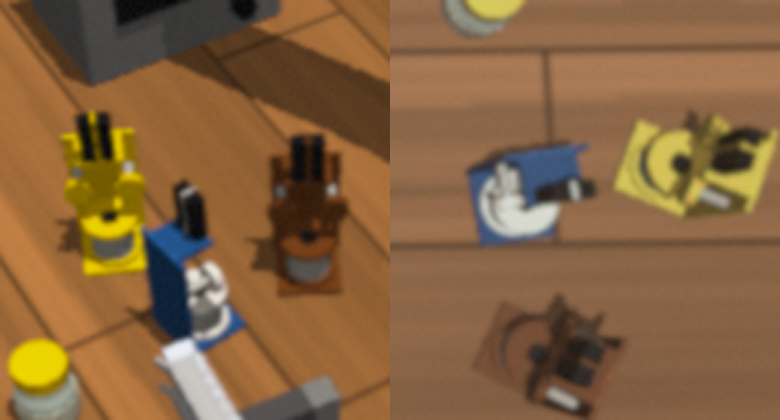

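That picture shows the scene unchanged, because the move was refused: each row needs all four keys.

{"op": "move_arm", "data": {
  "claw": 5,
  "squeeze": 25,
  "steps": [
    {"dx": 2.0, "dy": -1.2, "dz": 0, "spin": 0},
    {"dx": 3.2, "dy": -2.0, "dz": 0, "spin": 0},
    {"dx": 3.2, "dy": -2.0, "dz": 0, "spin": 0},
    {"dx": 3.2, "dy": -2.0, "dz": 0, "spin": 0},
    {"dx": 3.2, "dy": -2.0, "dz": 0, "spin": 0},
    {"dx": 3.2, "dy": -2.0, "dz": 0, "spin": 0},
    {"dx": 3.2, "dy": -2.0, "dz": 0, "spin": 0},
    {"dx": 3.2, "dy": -2.0, "dz": 0, "spin": 0},
    {"dx": 3.2, "dy": -2.0, "dz": 0, "spin": 0},
    {"dx": 2.4, "dy": -1.6, "dz": 0, "spin": 0},
    {"dx": 1.0, "dy": -0.6, "dz": 0, "spin": 0},
    {"dx": 0, "dy": 0, "dz": 0, "spin": 0}
  ]
}}

```text
time: 1.4
ee_pos: [0.4447, -0.2901, 0.4047]
eef_rot: [0.983, 0.184, 0.0, -0.0]
ft_force: [0.4, -0.3, -0.5]
width: 0.05
grip_force: 0.0
```

{"op": "move_arm", "data": {
  "steps": [
    {"dx": 0, "dy": 0, "dz": 0, "spin": -0.145},
    {"dx": 0, "dy": 0, "dz": 0, "spin": -0.145},
    {"dx": 0, "dy": 0, "dz": 0, "spin": -0.145},
    {"dx": 0, "dy": 0, "dz": 0, "spin": -0.145},
    {"dx": 0, "dy": 0, "dz": 0, "spin": -0.145},
    {"dx": 0, "dy": 0, "dz": 0, "spin": -0.145},
    {"dx": 0, "dy": 0, "dz": 0, "spin": -0.145},
    {"dx": 0, "dy": 0, "dz": 0, "spin": -0.145},
    {"dx": 0, "dy": 0, "dz": 0, "spin": -0.145},
    {"dx": 0, "dy": 0, "dz": 0, "spin": 0},
    {"dx": 0, "dy": 0, "dz": 0, "spin": 0}
  ]
}}

```text
time: 2.5
ee_pos: [0.4432, -0.2924, 0.4046]
eef_rot: [0.673, 0.74, -0.0, -0.0]
ft_force: [-1.1, -0.0, -0.2]
width: 0.0499
grip_force: 0.0
```

Run:
```python
from h import *
from bench import telemetry
goal(telemetry.read_state(),.445,-.290,.298,96)
T=pickle.load(open("top0.pkl","rb"));S=pickle.load(open("scene0.pkl","rb"))
# yaw from plate top edge (z .111)
a,b=[onz(T,p,.111) for p in((430+95/5,235+155/5),(430+230/5,235+140/5))]; d=a-b; print("plate edge",a,b,np.degrees(np.arctan2(-d[0],d[1])))
# predicted grip top corners / plate for yaw 6 in both views
R=Ro.from_euler("z",6,degrees=True).as_matrix(); o=np.array([.445,-.290,0])
for n,X in (("grip top",(0,0,.153)),("grip top+",(0,.014,.153)),("grip top-",(0,-.014,.153)),("plate top+",(.031,.03,.111)),("plate top-",(.031,-.03,.111)),("foot -+",(-.028,.028,.004)),("foot --",(-.028,-.028,.004))):
    w=R@np.array(X)+o; t=px(T,w)[0];s=px(S,w)[0]; print(n,"T crop",(t-(430,235))*5+(500,0),"S crop",(s-(235,105))*5)
print("clip",onz(T,(273.0,221),.19))
```

```text
t 2.5 pos [ 0.4432 -0.2924  0.4046] psi 95.42 tilt [-0. -0. -1.] go [ 0.23  0.21 10.66] spin -0.01 w 0.0499 g 0.0 F [-1.1 -0.  -0.2]
plate edge [ 0.47281484 -0.25784399  0.111     ] [ 0.47827408 -0.31333764  0.111     ] 5.618450879857297
grip top T crop [711.49897407 214.90247009] S crop [210.49658671 164.23309872]
grip top+ T crop [675.81016704 219.12083743] S crop [227.62949402 181.23753644]
grip top- T crop [747.16586039 210.68220604] S crop [193.55336722 147.41514709]
plate top+ T crop [592.76377662 155.32155611] S crop [199.2001974  294.72245105]
plate top- T crop [737.8569118  138.21638201] S crop [128.95325151 221.72209328]
foot -+ T crop [553.43262904 306.09929286] S crop [307.22778145 385.32630535]
foot -- T crop [675.71671192 291.66150433] S crop [245.38848123 321.51482259]
clip [0.5559024  0.09422478 0.19      ]
```

{"op": "move_arm", "data": {
  "steps": [
    {"dx": 0.2, "dy": 0.2, "dz": 1.0, "spin": -0.01},
    {"dx": 0, "dy": 0, "dz": 2, "spin": 0},
    {"dx": 0, "dy": 0, "dz": 2, "spin": 0},
    {"dx": 0, "dy": 0, "dz": 2, "spin": 0},
    {"dx": 0, "dy": 0, "dz": 1.5, "spin": 0},
    {"dx": 0, "dy": 0, "dz": 1.2, "spin": 0},
    {"dx": 0, "dy": 0, "dz": 0.6, "spin": 0},
    {"dx": 0, "dy": 0, "dz": 0.3, "spin": 0},
    {"dx": 0, "dy": 0, "dz": 0, "spin": 0},
    {"dx": 0, "dy": 0, "dz": 0, "spin": 0}
  ]
}}

```text
time: 3.5
ee_pos: [0.446, -0.2891, 0.2993]
eef_rot: [0.667, 0.745, 0.0, 0.001]
ft_force: [0.1, 0.5, 0.1]
width: 0.0502
grip_force: 0.0
```

{"op": "move_arm", "data": {
  "claw": 0,
  "squeeze": 25,
  "steps": [
    {"dx": 0, "dy": 0, "dz": 0, "spin": 0},
    {"dx": 0, "dy": 0, "dz": 0, "spin": 0},
    {"dx": 0, "dy": 0, "dz": 0, "spin": 0},
    {"dx": 0, "dy": 0, "dz": 0, "spin": 0},
    {"dx": 0, "dy": 0, "dz": 0, "spin": 0},
    {"dx": 0, "dy": 0, "dz": 0, "spin": 0},
    {"dx": 0, "dy": 0, "dz": 0, "spin": 0},
    {"dx": 0, "dy": 0, "dz": 0, "spin": 0}
  ]
}}

```text
time: 4.3
ee_pos: [0.4457, -0.289, 0.2987]
eef_rot: [0.667, 0.745, -0.0, -0.0]
ft_force: [-0.6, 0.0, -0.3]
width: 0.0115
grip_force: 24.9
```

{"op": "move_arm", "data": {
  "steps": [
    {"dx": 0, "dy": 0, "dz": -0.5, "spin": 0},
    {"dx": 0, "dy": 0, "dz": -1.2, "spin": 0},
    {"dx": 0, "dy": 0, "dz": -1.7, "spin": 0},
    {"dx": 0, "dy": 0, "dz": -1.7, "spin": 0},
    {"dx": 0, "dy": 0, "dz": -1.7, "spin": 0},
    {"dx": 0, "dy": 0, "dz": -1.5, "spin": 0.04},
    {"dx": 0, "dy": 0, "dz": -1.0, "spin": 0.05},
    {"dx": 0, "dy": 0, "dz": 0, "spin": 0.05},
    {"dx": 0, "dy": 0, "dz": 0, "spin": 0.045},
    {"dx": 0, "dy": 0, "dz": 0, "spin": 0}
  ]
}}

```text
time: 5.3
ee_pos: [0.4457, -0.2888, 0.3926]
eef_rot: [0.733, 0.68, 0.0, 0.0]
ft_force: [0.8, -0.2, -3.3]
width: 0.0117
grip_force: 24.9
```

Run:
```python
from h import *
from bench import telemetry
goal(telemetry.read_state(),.5348,-.193,.3915,85.6)
```

```text
t 5.3 pos [ 0.4457 -0.2888  0.3926] psi 85.73 tilt [ 0.001 -0.    -1.   ] go [10.22  8.17  0.11] spin 0.002 w 0.0117 g 24.9 F [ 0.8 -0.2 -3.3]
```

{"op": "move_arm", "data": {
  "steps": [
    {"dx": 0, "dy": 1.0, "dz": 0, "spin": 0},
    {"dx": 0.7, "dy": 2.0, "dz": 0, "spin": 0},
    {"dx": 1.0, "dy": 2.2, "dz": 0, "spin": 0},
    {"dx": 1.5, "dy": 1.6, "dz": 0, "spin": 0},
    {"dx": 1.8, "dy": 1.0, "dz": 0, "spin": 0},
    {"dx": 2.0, "dy": 0.4, "dz": 0, "spin": 0},
    {"dx": 1.6, "dy": 0, "dz": 0, "spin": 0},
    {"dx": 1.0, "dy": 0, "dz": 0.1, "spin": 0},
    {"dx": 0.6, "dy": 0, "dz": 0, "spin": 0},
    {"dx": 0, "dy": 0, "dz": 0, "spin": 0},
    {"dx": 0, "dy": 0, "dz": 0, "spin": 0},
    {"dx": 0, "dy": 0, "dz": 0, "spin": 0}
  ]
}}

```text
time: 6.5
ee_pos: [0.5348, -0.1943, 0.3908]
eef_rot: [0.733, 0.68, -0.0, 0.0]
ft_force: [-0.3, -1.1, -3.2]
width: 0.0118
grip_force: 24.9
```

Run:
```python
from h import *
from bench import telemetry,imaging
goal(telemetry.read_state(),.5348,-.193,.3915,85.6)
out=[]
for n,(x,y,w,h) in (("scene",(215,95,130,140)),("top",(360,170,130,140))):
    c=imaging.camera(n);pickle.dump(c,open(n+"2.pkl","wb"));out.append(cv2.resize(c["img"][y:y+h,x:x+w],None,fx=3,fy=3,interpolation=cv2.INTER_CUBIC))
cv2.imwrite("pics/c4.png",np.hstack(out)[:,:,::-1])
```

```text
t 6.5 pos [ 0.5348 -0.1943  0.3908] psi 85.68 tilt [-0.    -0.001 -1.   ] go [ 0.13 -0.01 -0.07] spin 0.001 w 0.0118 g 24.9 F [-0.3 -1.1 -3.2]
```

View pics/c4.png

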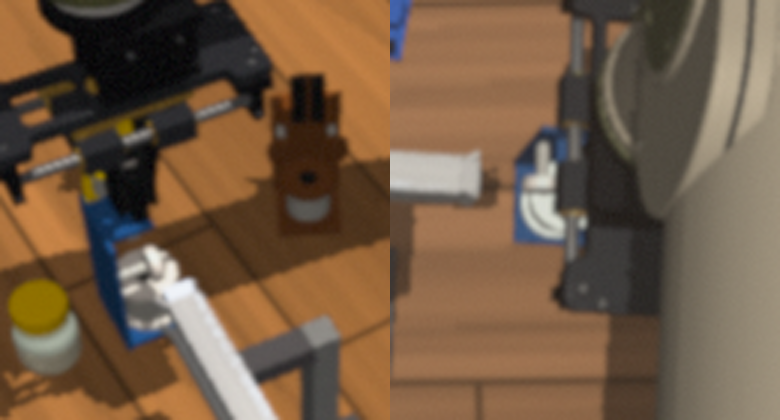

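Run:
```python
from h import *
T=pickle.load(open("top2.pkl","rb"));S=pickle.load(open("scene2.pkl","rb"))
R=Ro.from_euler("z",-4.4,degrees=True).as_matrix(); o=np.array([.5348,-.1953,.0925])
for n,X in (("foot -+",(-.028,.028,.004)),("foot ++",(.031,.028,.004)),("plate top ++",(.031,.03,.111)),("plate bot ++",(.031,.03,0)),("plate top +-x27",(.027,.03,.111)),("roller front",(0,.035,.075)),("roller out face top",(-.004,.022,.088)),("roller top +x",(.004,.022,.088)),("stem front",(.027,.022,.075)),("spool left",(0,.024,.042)),("spool -x",(-.024,0,.042))):
    w=R@np.array(X)+o; t=px(T,w)[0];s=px(S,w)[0]; print(n,"T",((t-(360,170))*3+(390,0)).round(),"S",((s-(215,95))*3).round())
for n,X in (("rail top + at mouth",(.5613-.0775*.118,-.118,.19)),("rail top -",(.5362-.0775*.118,-.118,.19))):
    t=px(T,X)[0];s=px(S,X)[0]; print(n,"T",((t-(360,170))*3+(390,0)).round(),"S",((s-(215,95))*3).round())
for n in("scene2","top2"):
    c=pickle.load(open(n+".pkl","rb"))
x,y,w,h=500-390,100,100,150
a=cv2.resize(T["img"][200:255,385:430],None,fx=10,fy=10,interpolation=cv2.INTER_CUBIC); b=cv2.resize(S["img"][150:215,240:275],None,fx=8.4,fy=8.4,interpolation=cv2.INTER_CUBIC)
b=b[:550];cv2.imwrite("pics/c5.png",np.hstack([a[:546],b[:546]])[:,:,::-1])
```

```text
foot -+ T [515. 240.] S [196. 315.]
foot ++ T [519. 157.] S [124. 343.]
plate top ++ T [544. 124.] S [108. 248.]
plate bot ++ T [515. 158.] S [126. 348.]
plate top +-x27 T [544. 130.] S [113. 246.]
roller front T [525. 182.] S [157. 272.]
roller out face top T [548. 186.] S [154. 246.]
roller top +x T [549. 174.] S [143. 250.]
stem front T [546. 143.] S [115. 273.]
spool left T [532. 192.] S [156. 292.]
spool -x T [567. 229.] S [172. 258.]
rail top + at mouth T [463. 154.] S [164. 300.]
rail top - T [464. 193.] S [197. 285.]
```

View pics/c5.png

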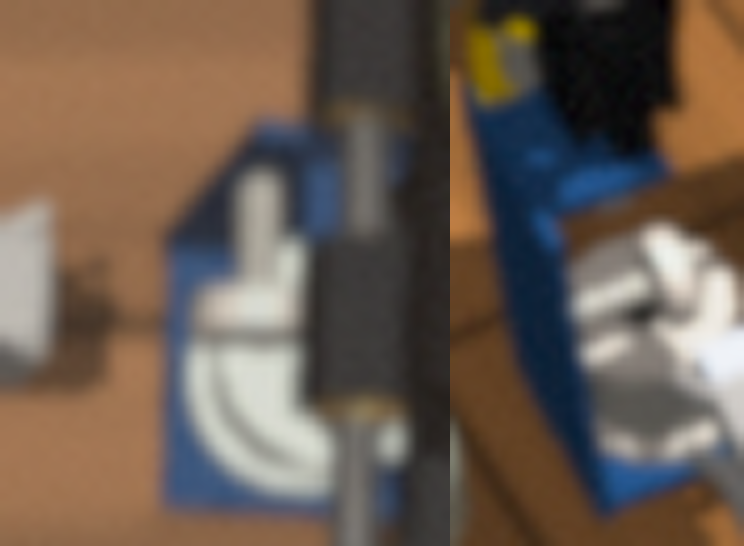

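Both views agree with the prediction to within about 1.5 mm. The front roller tip is at top (404.2,230.4) against a predicted (405,230.7). Next I feed it in.

{"op": "move_arm", "data": {
  "steps": [
    {"dx": 0.5, "dy": 0.03, "dz": -0.07, "spin": 0},
    {"dx": 0.8, "dy": 0.03, "dz": 0, "spin": 0},
    {"dx": 0.8, "dy": 0, "dz": 0, "spin": 0},
    {"dx": 0.6, "dy": 0, "dz": 0, "spin": 0},
    {"dx": 0.5, "dy": 0, "dz": 0, "spin": 0},
    {"dx": 0.5, "dy": 0, "dz": 0, "spin": 0},
    {"dx": 0.5, "dy": 0, "dz": 0, "spin": 0},
    {"dx": 0.5, "dy": 0, "dz": 0, "spin": 0},
    {"dx": 0.3, "dy": 0, "dz": 0, "spin": 0},
    {"dx": 0, "dy": 0, "dz": 0, "spin": 0}
  ]
}}

```text
time: 7.6
ee_pos: [0.5394, -0.143, 0.3915]
eef_rot: [0.733, 0.681, 0.0, 0.0]
ft_force: [0.1, 0.3, -2.6]
width: 0.0121
grip_force: 25.0
```

{"op": "move_arm", "data": {
  "steps": [
    {"dx": 0.5, "dy": 0, "dz": 0, "spin": 0},
    {"dx": 0.6, "dy": 0, "dz": 0, "spin": 0},
    {"dx": 0.6, "dy": 0, "dz": 0, "spin": 0},
    {"dx": 0.6, "dy": 0, "dz": 0, "spin": 0},
    {"dx": 0.6, "dy": 0, "dz": 0, "spin": 0},
    {"dx": 0.6, "dy": 0, "dz": 0, "spin": 0},
    {"dx": 0.6, "dy": 0, "dz": 0, "spin": 0},
    {"dx": 0.6, "dy": 0, "dz": 0, "spin": 0},
    {"dx": 0.6, "dy": 0, "dz": 0, "spin": 0},
    {"dx": 0.6, "dy": 0, "dz": 0, "spin": 0},
    {"dx": 0.5, "dy": 0, "dz": 0, "spin": 0},
    {"dx": 0.2, "dy": 0, "dz": 0, "spin": 0}
  ]
}}

```text
time: 8.8
ee_pos: [0.5443, -0.077, 0.3915]
eef_rot: [0.733, 0.681, 0.0, 0.0]
ft_force: [-0.1, 0.2, -3.2]
width: 0.012
grip_force: 25.0
```

Run:
```python
from h import *
from bench import telemetry,imaging
goal(telemetry.read_state(),.5498-.0775*.08,-.08,.3890,85.6)
out=[]
for n,(x,y,w,h) in (("scene",(235,125,100,110)),("top",(340,180,100,110))):
    c=imaging.camera(n);pickle.dump(c,open(n+"3.pkl","wb"));out.append(cv2.resize(c["img"][y:y+h,x:x+w],None,fx=4,fy=4,interpolation=cv2.INTER_CUBIC))
cv2.imwrite("pics/c6.png",np.hstack(out)[:,:,::-1])
```

```text
t 8.8 pos [ 0.5443 -0.077   0.3915] psi 85.8 tilt [ 0.  0. -1.] go [-0.31 -0.05  0.25] spin 0.003 w 0.012 g 25.0 F [-0.1  0.2 -3.2]
```

View pics/c6.png

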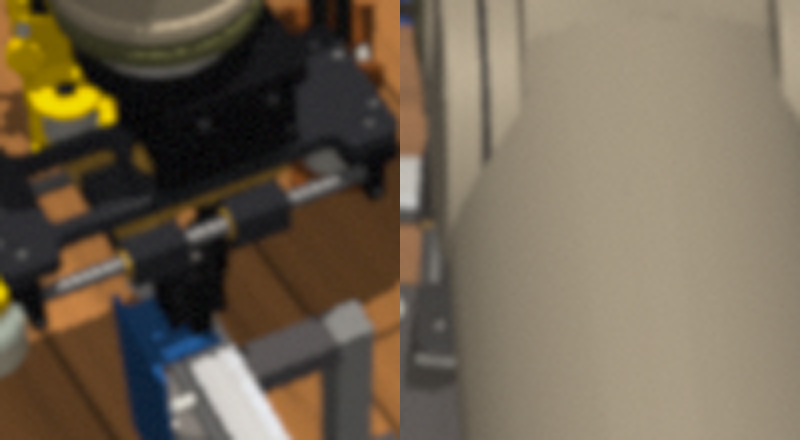

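The rail runs through the hanger's gap with the plate on the far side, and no forces show. Next I set it down and let go.

{"op": "move_arm", "data": {
  "steps": [
    {"dx": 0, "dy": 0, "dz": 0.1, "spin": 0},
    {"dx": 0, "dy": 0, "dz": 0.1, "spin": 0},
    {"dx": 0, "dy": 0, "dz": 0.04, "spin": 0},
    {"dx": 0, "dy": 0, "dz": 0, "spin": 0}
  ]
}}

```text
time: 9.3
ee_pos: [0.5442, -0.0779, 0.3889]
eef_rot: [0.733, 0.68, -0.0, -0.0]
ft_force: [-0.6, -0.4, -3.6]
width: 0.0121
grip_force: 25.0
```

{"op": "move_arm", "data": {
  "steps": [
    {"dx": 0, "dy": 0, "dz": 0.07, "spin": 0},
    {"dx": 0, "dy": 0, "dz": 0, "spin": 0},
    {"dx": 0, "dy": 0, "dz": 0, "spin": 0}
  ]
}}

```text
time: 9.6
ee_pos: [0.5443, -0.0777, 0.3886]
eef_rot: [0.733, 0.68, 0.0, 0.0]
ft_force: [-1.6, -0.5, 0.6]
width: 0.0117
grip_force: 24.9
```

Weight is off the arm, so the rollers rest on the rail floor. Opening.

{"op": "move_arm", "data": {
  "claw": 4,
  "steps": [
    {"dx": 0, "dy": 0, "dz": 0, "spin": 0},
    {"dx": 0, "dy": 0, "dz": 0, "spin": 0},
    {"dx": 0, "dy": 0, "dz": 0, "spin": 0},
    {"dx": 0, "dy": 0, "dz": 0, "spin": 0},
    {"dx": 0, "dy": 0, "dz": -0.5, "spin": 0},
    {"dx": 0, "dy": 0, "dz": -1.0, "spin": 0},
    {"dx": 0, "dy": 0, "dz": -1.5, "spin": 0},
    {"dx": 0, "dy": 0, "dz": -1.5, "spin": 0},
    {"dx": 0, "dy": 0, "dz": -1.0, "spin": 0},
    {"dx": 0, "dy": 0, "dz": 0, "spin": 0}
  ]
}}

```text
time: 10.6
ee_pos: [0.5445, -0.0775, 0.4455]
eef_rot: [0.733, 0.68, 0.001, 0.001]
ft_force: [0.2, 0.8, -0.4]
width: 0.0401
grip_force: 0.0
```

{"op": "move_arm", "data": {
  "claw": 4,
  "steps": [
    {"dx": 0, "dy": 0, "dz": 0, "spin": 0.143},
    {"dx": 0, "dy": 0, "dz": 0, "spin": 0.143},
    {"dx": 0, "dy": 0, "dz": 0, "spin": 0.143},
    {"dx": 0, "dy": 0, "dz": 0, "spin": 0.143},
    {"dx": 0, "dy": 0, "dz": 0, "spin": 0.143},
    {"dx": 0, "dy": 0, "dz": 0, "spin": 0.143},
    {"dx": 0, "dy": 0, "dz": 0, "spin": 0.143},
    {"dx": 0, "dy": 0, "dz": 0, "spin": 0.143},
    {"dx": 0, "dy": 0, "dz": 0, "spin": 0.143},
    {"dx": 0, "dy": 0, "dz": 0, "spin": 0.143},
    {"dx": 0, "dy": 0, "dz": 0, "spin": 0.143},
    {"dx": 0, "dy": 0, "dz": 0, "spin": 0}
  ]
}}

```text
time: 11.8
ee_pos: [0.5442, -0.0777, 0.443]
eef_rot: [0.999, -0.039, -0.0, 0.0]
ft_force: [-0.2, 0.1, -0.1]
width: 0.0399
grip_force: 0.0
```

Run:
```python
from h import *
from bench import telemetry,imaging
goal(telemetry.read_state(),.5442,-.0777,.3886,-4.43)
out=[]
for n,(x,y,w,h) in (("scene",(235,125,100,110)),("top",(340,180,100,110))):
    c=imaging.camera(n);pickle.dump(c,open(n+"4.pkl","wb"));out.append(cv2.resize(c["img"][y:y+h,x:x+w],None,fx=4,fy=4,interpolation=cv2.INTER_CUBIC))
cv2.imwrite("pics/c7.png",np.hstack(out)[:,:,::-1])
```

```text
t 11.8 pos [ 0.5442 -0.0777  0.443 ] psi -4.5 tilt [-0.001 -0.    -1.   ] go [0.01 0.   5.44] spin -0.001 w 0.0399 g 0.0 F [-0.2  0.1 -0.1]
```

View pics/c7.png

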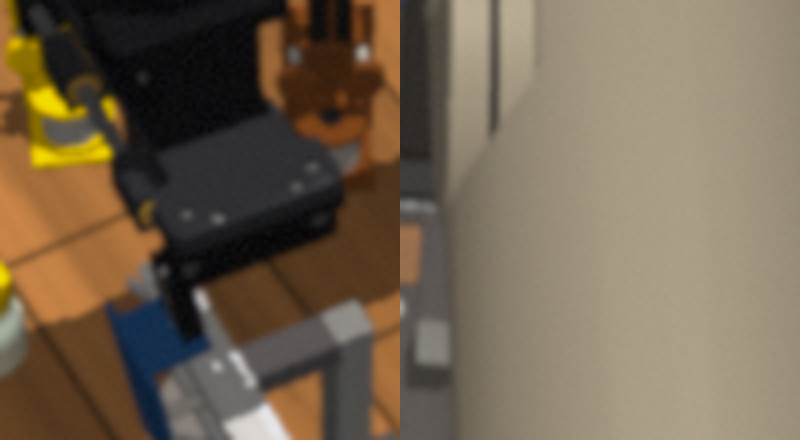

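The hanger hangs by itself and the fingers now straddle it along the rail. Next I lower around the grip with a wide opening.

{"op": "move_arm", "data": {
  "claw": 5.4,
  "steps": [
    {"dx": 0, "dy": 0, "dz": 0, "spin": 0},
    {"dx": 0, "dy": 0, "dz": 0.6, "spin": 0},
    {"dx": 0, "dy": 0, "dz": 1.2, "spin": 0},
    {"dx": 0, "dy": 0, "dz": 1.2, "spin": 0},
    {"dx": 0, "dy": 0, "dz": 1.0, "spin": 0},
    {"dx": 0, "dy": 0, "dz": 0.6, "spin": 0},
    {"dx": 0, "dy": 0, "dz": 0.4, "spin": 0},
    {"dx": 0, "dy": 0, "dz": 0, "spin": 0}
  ]
}}

```text
time: 12.7
ee_pos: [0.5442, -0.0777, 0.3928]
eef_rot: [0.999, -0.038, -0.0, -0.0]
ft_force: [0.8, -0.6, 0.8]
width: 0.054
grip_force: 0.0
```

{"op": "move_arm", "data": {
  "claw": 3.6,
  "squeeze": 3,
  "steps": [
    {"dx": 0, "dy": 0, "dz": 0, "spin": 0},
    {"dx": 0, "dy": 0, "dz": 0, "spin": 0},
    {"dx": 0, "dy": 0, "dz": 0, "spin": 0},
    {"dx": 0, "dy": 0, "dz": 0, "spin": 0}
  ]
}}

```text
time: 13.1
ee_pos: [0.5443, -0.0777, 0.3936]
eef_rot: [0.999, -0.038, 0.0, 0.0]
ft_force: [1.2, -0.1, -1.3]
width: 0.037
grip_force: 0.0
```

{"op": "move_arm", "data": {
  "steps": [
    {"dx": 0, "dy": -0.15, "dz": 0, "spin": 0},
    {"dx": 0, "dy": -0.2, "dz": 0, "spin": 0},
    {"dx": 0, "dy": -0.2, "dz": 0, "spin": 0},
    {"dx": 0, "dy": -0.2, "dz": 0, "spin": 0},
    {"dx": 0, "dy": -0.25, "dz": 0, "spin": 0},
    {"dx": 0, "dy": -0.25, "dz": 0, "spin": 0},
    {"dx": 0, "dy": -0.25, "dz": 0, "spin": 0},
    {"dx": 0, "dy": -0.25, "dz": 0, "spin": 0},
    {"dx": 0, "dy": -0.25, "dz": 0, "spin": 0},
    {"dx": 0, "dy": -0.25, "dz": 0, "spin": 0},
    {"dx": 0, "dy": -0.25, "dz": 0, "spin": 0},
    {"dx": 0, "dy": -0.25, "dz": 0, "spin": 0}
  ]
}}

```text
time: 14.3
ee_pos: [0.5463, -0.05, 0.3933]
eef_rot: [0.999, -0.038, 0.0, 0.0]
ft_force: [0.5, -0.1, -0.1]
width: 0.0361
grip_force: 0.2
```

{"op": "move_arm", "data": {
  "steps": [
    {"dx": 0, "dy": -0.25, "dz": 0, "spin": 0},
    {"dx": 0, "dy": -0.25, "dz": 0, "spin": 0},
    {"dx": 0, "dy": -0.25, "dz": 0, "spin": 0},
    {"dx": 0, "dy": -0.25, "dz": 0, "spin": 0},
    {"dx": 0, "dy": -0.25, "dz": 0, "spin": 0},
    {"dx": 0, "dy": -0.25, "dz": 0, "spin": 0},
    {"dx": 0, "dy": -0.25, "dz": 0, "spin": 0},
    {"dx": 0, "dy": -0.25, "dz": 0, "spin": 0},
    {"dx": 0, "dy": -0.25, "dz": 0, "spin": 0},
    {"dx": 0, "dy": -0.25, "dz": 0, "spin": 0},
    {"dx": 0, "dy": -0.25, "dz": 0, "spin": 0},
    {"dx": 0, "dy": -0.25, "dz": 0, "spin": 0}
  ]
}}

```text
time: 15.5
ee_pos: [0.5486, -0.0202, 0.3933]
eef_rot: [0.999, -0.038, 0.0, 0.0]
ft_force: [0.9, -0.6, 0.1]
width: 0.036
grip_force: 0.2
```

{"op": "move_arm", "data": {
  "steps": [
    {"dx": 0, "dy": -0.25, "dz": 0, "spin": 0},
    {"dx": 0, "dy": -0.25, "dz": 0, "spin": 0},
    {"dx": 0, "dy": -0.25, "dz": 0, "spin": 0},
    {"dx": 0, "dy": -0.25, "dz": 0, "spin": 0},
    {"dx": 0, "dy": -0.25, "dz": 0, "spin": 0},
    {"dx": 0, "dy": -0.25, "dz": 0, "spin": 0},
    {"dx": 0, "dy": -0.25, "dz": 0, "spin": 0},
    {"dx": 0, "dy": -0.25, "dz": 0, "spin": 0},
    {"dx": 0, "dy": -0.25, "dz": 0, "spin": 0},
    {"dx": 0, "dy": -0.25, "dz": 0, "spin": 0},
    {"dx": 0, "dy": -0.25, "dz": 0, "spin": 0},
    {"dx": 0, "dy": -0.25, "dz": 0, "spin": 0}
  ]
}}

```text
time: 16.7
ee_pos: [0.5509, 0.0098, 0.3933]
eef_rot: [0.999, -0.038, -0.0, 0.0]
ft_force: [-0.4, -0.8, -0.6]
width: 0.036
grip_force: 0.2
```

{"op": "move_arm", "data": {
  "steps": [
    {"dx": 0, "dy": -0.25, "dz": 0, "spin": 0},
    {"dx": 0, "dy": -0.25, "dz": 0, "spin": 0},
    {"dx": 0, "dy": -0.25, "dz": 0, "spin": 0},
    {"dx": 0, "dy": -0.25, "dz": 0, "spin": 0},
    {"dx": 0, "dy": -0.25, "dz": 0, "spin": 0},
    {"dx": 0, "dy": -0.25, "dz": 0, "spin": 0},
    {"dx": 0, "dy": -0.25, "dz": 0, "spin": 0},
    {"dx": 0, "dy": -0.25, "dz": 0, "spin": 0},
    {"dx": 0, "dy": -0.25, "dz": 0, "spin": 0},
    {"dx": 0, "dy": -0.25, "dz": 0, "spin": 0},
    {"dx": 0, "dy": -0.25, "dz": 0, "spin": 0},
    {"dx": 0, "dy": -0.25, "dz": 0, "spin": 0}
  ]
}}

```text
time: 17.9
ee_pos: [0.5532, 0.0397, 0.3934]
eef_rot: [0.999, -0.038, 0.0, 0.0]
ft_force: [0.9, -1.5, 0.5]
width: 0.0361
grip_force: 0.2
```

{"op": "move_arm", "data": {
  "steps": [
    {"dx": 0, "dy": -0.25, "dz": 0, "spin": 0},
    {"dx": 0, "dy": -0.25, "dz": 0, "spin": 0},
    {"dx": 0, "dy": -0.25, "dz": 0, "spin": 0},
    {"dx": 0, "dy": -0.25, "dz": 0, "spin": 0},
    {"dx": 0, "dy": -0.2, "dz": 0, "spin": 0},
    {"dx": 0, "dy": -0.2, "dz": 0, "spin": 0},
    {"dx": 0, "dy": -0.2, "dz": 0, "spin": 0},
    {"dx": 0, "dy": -0.2, "dz": 0, "spin": 0},
    {"dx": 0, "dy": -0.2, "dz": 0, "spin": 0},
    {"dx": 0, "dy": -0.2, "dz": 0, "spin": 0},
    {"dx": 0, "dy": -0.2, "dz": 0, "spin": 0},
    {"dx": 0, "dy": -0.2, "dz": 0, "spin": 0}
  ]
}}

```text
time: 19.1
ee_pos: [0.5552, 0.0656, 0.3933]
eef_rot: [0.999, -0.038, -0.0, 0.0]
ft_force: [-0.1, -0.7, -1.0]
width: 0.0361
grip_force: 0.2
```

{"op": "move_arm", "data": {
  "steps": [
    {"dx": 0, "dy": -0.2, "dz": 0, "spin": 0},
    {"dx": 0, "dy": -0.2, "dz": 0, "spin": 0},
    {"dx": 0, "dy": -0.2, "dz": 0, "spin": 0},
    {"dx": 0, "dy": -0.2, "dz": 0, "spin": 0},
    {"dx": 0, "dy": -0.2, "dz": 0, "spin": 0},
    {"dx": 0, "dy": -0.2, "dz": 0, "spin": 0},
    {"dx": 0, "dy": -0.2, "dz": 0, "spin": 0},
    {"dx": 0, "dy": -0.2, "dz": 0, "spin": 0},
    {"dx": 0, "dy": -0.2, "dz": 0, "spin": 0},
    {"dx": 0, "dy": -0.2, "dz": 0, "spin": 0},
    {"dx": 0, "dy": -0.2, "dz": 0, "spin": 0},
    {"dx": 0, "dy": -0.15, "dz": 0, "spin": 0}
  ]
}}

```text
time: 20.3
ee_pos: [0.5569, 0.0891, 0.3933]
eef_rot: [0.999, -0.038, -0.0, 0.0]
ft_force: [0.4, 0.1, 0.4]
width: 0.0359
grip_force: 0.2
```

{"op": "move_arm", "data": {
  "steps": [
    {"dx": 0, "dy": -0.1, "dz": 0, "spin": 0},
    {"dx": 0, "dy": -0.1, "dz": 0, "spin": 0},
    {"dx": 0, "dy": -0.1, "dz": 0, "spin": 0},
    {"dx": 0, "dy": -0.05, "dz": 0, "spin": 0},
    {"dx": 0, "dy": 0, "dz": 0, "spin": 0},
    {"dx": 0, "dy": 0, "dz": 0, "spin": 0}
  ]
}}

```text
time: 20.9
ee_pos: [0.5572, 0.0924, 0.3934]
eef_rot: [0.999, -0.038, 0.0, -0.0]
ft_force: [0.0, 0.3, 0.7]
width: 0.0354
grip_force: 0.0
```

Run:
```python
from h import *
from bench import telemetry,imaging
s=telemetry.read_state();goal(s,.5572,.0962,.3936,-4.43)
p=s["ee_pos"];print("s",p[1]*.997+p[0]*.0773)
for n in("scene","top"):
    c=imaging.camera(n);pickle.dump(c,open(n+"5.pkl","wb"))
```

```text
t 20.9 pos [0.5572 0.0924 0.3934] psi -4.36 tilt [ 0.  0. -1.] go [-0.03 -0.38 -0.02] spin 0.001 w 0.0354 g 0.0 F [0.  0.3 0.7]
s 0.13517351207500483
```

{"op": "move_arm", "data": {
  "claw": 4.4,
  "steps": [
    {"dx": 0, "dy": 0.1, "dz": 0, "spin": 0},
    {"dx": 0, "dy": 0, "dz": 0, "spin": 0},
    {"dx": 0, "dy": 0, "dz": -0.6, "spin": 0},
    {"dx": 0, "dy": 0, "dz": -1.5, "spin": 0},
    {"dx": 0, "dy": 0, "dz": -2.0, "spin": 0},
    {"dx": 0, "dy": 0, "dz": -2.0, "spin": 0},
    {"dx": 0, "dy": 1.0, "dz": -1.0, "spin": 0},
    {"dx": 0, "dy": 3.0, "dz": 0, "spin": 0},
    {"dx": 0, "dy": 4.0, "dz": 0, "spin": 0},
    {"dx": 0, "dy": 4.0, "dz": 0, "spin": 0},
    {"dx": 0, "dy": 4.0, "dz": 0, "spin": 0},
    {"dx": 0, "dy": 2.0, "dz": 0, "spin": 0}
  ]
}}

```text
time: 22.2
ee_pos: [0.5426, -0.093, 0.4648]
eef_rot: [0.999, -0.041, 0.0, 0.001]
ft_force: [0.2, 1.0, 0.1]
width: 0.044
grip_force: 0.0
```

Run:
```python
from h import *
from bench import telemetry,imaging
goal(telemetry.read_state(),.5572,.0962,.3936,-4.43)
out=[]
for n,(x,y,w,h) in (("scene",(290,220,66,90)),("top",(240,180,66,90))):
    c=imaging.camera(n);pickle.dump(c,open(n+"6.pkl","wb"));out.append(cv2.resize(c["img"][y:y+h,x:x+w],None,fx=6,fy=6,interpolation=cv2.INTER_CUBIC))
cv2.imwrite("pics/c8.png",np.hstack(out)[:,:,::-1])
```

```text
t 22.2 pos [ 0.5426 -0.093   0.4648] psi -4.65 tilt [ 0.    -0.002 -1.   ] go [ -0.08 -18.99   7.09] spin -0.004 w 0.044 g 0.0 F [0.2 1.  0.1]
```

View pics/c8.png

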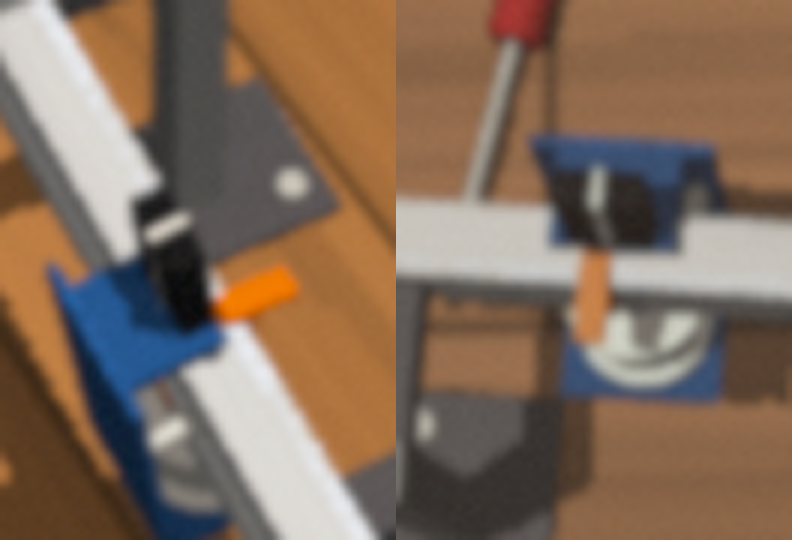

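The hanger hangs clear. The white line on top of the grip is at about top (273.5,211.2) and scene (318,257.5). The clip is at about top (272.8,223), with its rear part around scene (333,269).

```bash
cat > m.py <<'E'
from h import *
import sys
k=sys.argv[1]
u=np.array([.0773,.997])
S=pickle.load(open(f"scene{k}.pkl","rb"));T=pickle.load(open(f"top{k}.pkl","rb"))
S0=pickle.load(open("scene0.pkl","rb"));T0=pickle.load(open("top0.pkl","rb"))
# clip: centroids per row, weights by orangeness, visible parts
def orange(c,roi):
    x0,y0,x1,y1=roi; return cv2.inRange(cv2.cvtColor(c["img"][y0:y1,x0:x1],cv2.COLOR_RGB2HSV),(5,170,150),(20,255,255)),x0,y0
for n,c,rows in(("T0",T0,range(216,226)),):
    a=c["img"].astype(float); w=np.clip(a[:,:,0]-a[:,:,2]-60,0,None)
    P=[]
    for y in rows:
        v=w[y,266:281]; P.append(onz(c,(266+(v*np.arange(15)).sum()/v.sum(),y),.19)[:2]@u)
    print("clip s top",np.round(P,4),np.mean(P))
# scene: clip's medial line across the rail top (manual ends from crop c2)
for p in((260+212/3.6,180+347/3.6),(260+262/3.6,180+322/3.6)): q=onz(S0,p,.19);print("clip s scene",q,q[:2]@u)
# white line on grip top: centroid of bright low-saturation pixels inside roi
def line(c,roi,thr):
    x0,y0,x1,y1=roi; g=c["img"][y0:y1,x0:x1].min(2).astype(float); w=np.clip(g-thr,0,None)
    yy,xx=np.mgrid[y0:y1,x0:x1]; return (w*xx).sum()/w.sum(),(w*yy).sum()/w.sum()
if k=="6":
    pt,ps=line(T,(268,207,280,213),90),line(S,(313,254,323,262),90)
    print(pt,ps); X,e=tri(T,pt,S,ps); print("line tri",X,e,X[:2]@u)
    for c,p in((T,pt),(S,ps)): q=onz(c,p,.243); print("line z.243",q,q[:2]@u)
E
python3 m.py 6
```

```text
clip s top [0.1368 0.1369 0.1368 0.1368 0.1367 0.1367 0.1368 0.1368 0.137  0.1372] 0.13686353785032396
clip s scene [0.56560132 0.09508124 0.19      ] 0.1385169788176569
clip s scene [0.53649191 0.09585779 0.19      ] 0.13704103837820902
(np.float64(273.0119658119658), np.float64(210.18803418803418)) (np.float64(317.39729921819475), np.float64(257.37455579246625))
line tri [0.56448557 0.0877273  0.24394237] 0.0005960484145596064 0.13109885038815014
line z.243 [0.56493615 0.08765929 0.243     ] 0.13106588052559232
line z.243 [0.5639649  0.08743122 0.243     ] 0.1307634170556552
```

Run:
```python
from h import *
from bench import telemetry
goal(telemetry.read_state(),.5570,.0885,.4648,-4.43)
```

```text
t 22.3 pos [ 0.5427 -0.0928  0.4646] psi -4.73 tilt [-0.    -0.001 -1.   ] go [ -0.08 -18.18  -0.05] spin -0.005 w 0.0439 g 0.0 F [-0.6 -0.1 -0. ]
```

{"op": "move_arm", "data": {
  "claw": 4.6,
  "steps": [
    {"dx": 0, "dy": -1.0, "dz": 0, "spin": -0.005},
    {"dx": 0, "dy": -2.5, "dz": 0, "spin": 0},
    {"dx": 0, "dy": -3.0, "dz": 0, "spin": 0},
    {"dx": 0, "dy": -3.0, "dz": 0, "spin": 0},
    {"dx": 0, "dy": -3.0, "dz": 0, "spin": 0},
    {"dx": 0, "dy": -2.5, "dz": 0, "spin": 0},
    {"dx": 0, "dy": -2.0, "dz": 0, "spin": 0},
    {"dx": 0, "dy": -1.2, "dz": 0, "spin": 0},
    {"dx": 0, "dy": 0, "dz": 0, "spin": 0},
    {"dx": 0, "dy": 0, "dz": 0, "spin": 0}
  ]
}}

```text
time: 23.3
ee_pos: [0.5564, 0.0933, 0.4643]
eef_rot: [0.999, -0.035, -0.0, 0.0]
ft_force: [0.8, -0.1, -0.0]
width: 0.046
grip_force: 0.0
```

Run:
```python
from h import *
from bench import telemetry
goal(telemetry.read_state(),.5570,.0885,.3935,-4.43)
```

```text
t 23.3 pos [0.5564 0.0933 0.4643] psi -4.06 tilt [-0. -0. -1.] go [0.1  0.47 7.08] spin 0.007 w 0.046 g 0.0 F [ 0.8 -0.1 -0. ]
```

{"op": "move_arm", "data": {
  "steps": [
    {"dx": 0.1, "dy": 0.45, "dz": 0, "spin": 0.007},
    {"dx": 0, "dy": 0, "dz": 1.0, "spin": 0},
    {"dx": 0, "dy": 0, "dz": 1.0, "spin": 0},
    {"dx": 0, "dy": 0, "dz": 0, "spin": 0},
    {"dx": 0, "dy": 0, "dz": 0, "spin": 0}
  ]
}}

```text
time: 23.8
ee_pos: [0.557, 0.0887, 0.4438]
eef_rot: [0.999, -0.039, -0.0, 0.0]
ft_force: [0.4, 0.8, 0.7]
width: 0.0461
grip_force: 0.0
```

Run:
```python
from h import *
from bench import telemetry
goal(telemetry.read_state(),.5570,.0885,.3935,-4.43)
```

```text
t 23.8 pos [0.557  0.0887 0.4438] psi -4.49 tilt [-0.001 -0.    -1.   ] go [0.   0.02 5.03] spin -0.001 w 0.0461 g 0.0 F [0.4 0.8 0.7]
```

{"op": "move_arm", "data": {
  "steps": [
    {"dx": 0, "dy": 0, "dz": 1.0, "spin": 0},
    {"dx": 0, "dy": 0, "dz": 1.2, "spin": 0},
    {"dx": 0, "dy": 0, "dz": 1.2, "spin": 0},
    {"dx": 0, "dy": 0, "dz": 1.0, "spin": 0},
    {"dx": 0, "dy": 0, "dz": 0.6, "spin": 0},
    {"dx": 0, "dy": 0, "dz": 0, "spin": 0},
    {"dx": 0, "dy": 0, "dz": 0, "spin": 0}
  ]
}}

```text
time: 24.5
ee_pos: [0.5572, 0.0889, 0.3945]
eef_rot: [0.999, -0.039, 0.0, -0.0]
ft_force: [-0.2, 0.3, -0.4]
width: 0.0461
grip_force: 0.0
```

{"op": "move_arm", "data": {
  "claw": 3.6,
  "squeeze": 3,
  "steps": [
    {"dx": 0, "dy": 0, "dz": 0, "spin": 0},
    {"dx": 0, "dy": 0, "dz": 0, "spin": 0},
    {"dx": 0, "dy": 0, "dz": 0, "spin": 0},
    {"dx": 0, "dy": 0, "dz": 0, "spin": 0}
  ]
}}

```text
time: 24.9
ee_pos: [0.5571, 0.0888, 0.3945]
eef_rot: [0.999, -0.039, 0.0, 0.0]
ft_force: [-0.1, -0.1, 1.1]
width: 0.0361
grip_force: 0.0
```

Run:
```python
from h import *
from bench import telemetry
goal(telemetry.read_state(),.5576,.0983,.3935,-4.43)
```

```text
t 24.9 pos [0.5571 0.0888 0.3945] psi -4.48 tilt [ 0. -0. -1.] go [-0.03 -0.95  0.1 ] spin -0.001 w 0.0361 g 0.0 F [-0.1 -0.1  1.1]
```

{"op": "move_arm", "data": {
  "steps": [
    {"dx": 0, "dy": -0.1, "dz": 0, "spin": 0},
    {"dx": 0, "dy": -0.1, "dz": 0, "spin": 0},
    {"dx": 0, "dy": -0.1, "dz": 0, "spin": 0},
    {"dx": 0, "dy": -0.1, "dz": 0, "spin": 0},
    {"dx": 0, "dy": -0.1, "dz": 0, "spin": 0},
    {"dx": 0, "dy": -0.1, "dz": 0, "spin": 0},
    {"dx": 0, "dy": -0.1, "dz": 0, "spin": 0},
    {"dx": 0, "dy": -0.1, "dz": 0, "spin": 0},
    {"dx": 0, "dy": -0.1, "dz": 0, "spin": 0},
    {"dx": 0, "dy": -0.05, "dz": 0, "spin": 0},
    {"dx": 0, "dy": 0, "dz": 0, "spin": 0},
    {"dx": 0, "dy": 0, "dz": 0, "spin": 0}
  ]
}}

```text
time: 26.1
ee_pos: [0.5578, 0.0984, 0.3943]
eef_rot: [0.999, -0.039, 0.0, -0.0]
ft_force: [-0.1, 0.4, 0.6]
width: 0.0358
grip_force: 0.0
```

{"op": "move_arm", "data": {
  "claw": 4.4,
  "steps": [
    {"dx": 0, "dy": 0.1, "dz": 0, "spin": 0},
    {"dx": 0, "dy": 0, "dz": 0, "spin": 0},
    {"dx": 0, "dy": 0, "dz": -0.6, "spin": 0},
    {"dx": 0, "dy": 0, "dz": -1.5, "spin": 0},
    {"dx": 0, "dy": 0, "dz": -2.0, "spin": 0},
    {"dx": 0, "dy": 0, "dz": -2.0, "spin": 0},
    {"dx": 0, "dy": 1.0, "dz": -1.0, "spin": 0},
    {"dx": 0, "dy": 3.0, "dz": 0, "spin": 0},
    {"dx": 0, "dy": 4.0, "dz": 0, "spin": 0},
    {"dx": 0, "dy": 4.0, "dz": 0, "spin": 0},
    {"dx": 0, "dy": 4.0, "dz": 0, "spin": 0},
    {"dx": 0, "dy": 2.0, "dz": 0, "spin": 0}
  ]
}}

```text
time: 27.3
ee_pos: [0.5429, -0.0869, 0.4658]
eef_rot: [0.999, -0.042, 0.0, 0.001]
ft_force: [1.0, 0.2, 0.1]
width: 0.0441
grip_force: 0.0
```

```bash
sed -i 's/if k=="6":/if 1:/; s/(T,(268,207,280,213),90),line(S,(313,254,323,262),90)/(T,(265,207,277,213),90),line(S,(314,256,326,266),90)/' m.py
python3 - <<'E'
from h import *
from bench import telemetry,imaging
goal(telemetry.read_state(),.5572,.0962,.3936,-4.43)
for n in("scene","top"):
    c=imaging.camera(n);pickle.dump(c,open(n+"7.pkl","wb"))
    for x,y,w,h in ([(308,252,24,16)] if n=="scene" else [(262,204,20,12)]): print(c["img"][y:y+h,x:x+w].min(2))
E
python3 m.py 7|tail -4
```

```text
t 27.3 pos [ 0.5429 -0.0869  0.4658] psi -4.76 tilt [ 0.    -0.002 -1.   ] go [ -0.09 -18.38   7.19] spin -0.006 w 0.0441 g 0.0 F [1.  0.2 0.1]
[[210 211 212 212 212 219 226 227 212 161 103  71  74  76  77  76  77  75
   78  81  85  83  84  84]
 [209 210 212 212 212 213 221 222 203 154  99  73  73  75  77  78  78  81
   82  84  83  85  85  84]
 [209 209 211 211 209 202 195 184 157 110  72  60  67  75  79  80  81  82
   83  85  82  84  86  84]
 [210 209 210 209 196 172 143 118  92  60  43  44  63  76  81  84  84  84
   83  85  85  84  85  86]
 [210 209 210 205 181 137  89  58  43  32  30  37  57  74  83  85  85  85
   84  85  84  84  84  86]
 [207 209 209 203 177 125  65  34  28  29  32  40  62  89  93  88  86  85
   85  85  85  85  85  86]
 [201 209 210 206 189 139  70  30  28  35  56  85 115 140 130 100  85  85
   85  86  85  85  85  87]
 [188 206 209 209 195 150  78  37  53  84 115 151 171 170 141 101  86  87
   86  89  86  87  86  84]
 [169 198 207 209 200 157  93  63 105 146 172 181 175 150 113  88  84  86
   87  85  85  82  82  77]
 [145 186 204 209 202 167 106  92 142 174 176 1
[... 1327 characters left out ...]
46
   49  50]
 [ 61  46  43  43  40  48  96 141 138  98  54  41  39  40  40  36  37  46
   45  48]
 [ 79  54  43  36  37  48  94 135 133  90  52  40  41  40  38  35  36  42
   46  45]
 [113  76  44  35  32  42  76 110 112  80  45  36  38  41  33  31  35  41
   43  45]
 [139  86  49  34  32  36  52  80  89  69  42  34  30  34  30  31  32  40
   44  47]]
(np.float64(269.7329093799682), np.float64(209.87281399046105)) (np.float64(318.6360497237569), np.float64(260.26381215469615))
line tri [0.56540668 0.09361771 0.24341951] 0.0002748636897853966 0.13704279787315368
line z.243 [0.56561128 0.09358769 0.243     ] 0.13702867618859443
line z.243 [0.56517192 0.09349262 0.243     ] 0.13689992975816845
```

Both views put the white line at s = 0.137 m along the rail and the clip at 0.137–0.138 m. The gripper is well clear, so I'm handing in.

```bash
python3 -c "
from bench import job
print(job.close_job())"
```

```text
the job is handed in; nothing more can be done
None
```

The job is handed in at about 27 s of the 61 s allowed: the blue hanger hangs by itself on the rail, its white line within about 1 mm of the orange clip's middle by both cameras; the arm touched nothing else that I know of.

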